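# Fit the filler bar and hold the cake slab tight

### The job

Two marble cake slabs lie on a wooden base with a dark rib between them. Take the green filler bar out of its cradle and put it down into whichever of the two gaps beside the rib is wide enough for it, until its flange rests flat on rib and slab, let go of it, then push the slab beside it inward from its outer edge until rib, bar and slab are tight together with no gap, and finish while still holding that slab firmly pressed. Leave the other slab and the things around on the counter where they are.

Things in the scene. Friction and masses are not known exactly. Their poses are not given: they have to be found in the camera images.
- base: Fixed dark wooden base plate lying on the counter, 170 (its x) x 260 (its y) mm, 8 mm thick; origin at the centre of its underside. Two 8 mm wide edge strips along y, at x = +-80.5 mm, rise to 18 mm above the counter and guide the slabs, which slide along the base's y. The base's yaw and place vary.
- rib: Fixed dark steel rib along the base's x: 150 x 12 (y) x 20 mm high, origin at the centre of its underside (8 mm above the counter), top level with the slabs, 28 mm above the counter. It stands 6 mm to the +y or -y side of the base's middle (varies): the gap to the slab on that side is 3 to 6 mm, on the other 15 to 18 mm. A flat brass strip (7 mm wide, 1.5 mm high) marks the other slot.
- slab_left: Loose white marble slab on the base, on its +y side: 150 (its x) x 110 (its y) x 20 mm, about 0.8 kg, origin at the centre of its underside (8 mm above the counter); axes along the base's. Its outer edge face is at its own y = +55 mm, free for pushing (a push of about 3 to 8 N slides it).
- slab_right: The same slab on the base's -y side; its outer edge face is at its own y = -55 mm.
- bar: Loose green plastic bar, 0.12 kg, along its x. From below: web 120 x 11 (y) x 16 mm high, flange 120 x 32 x 4, grip fin 60 x 12 (y) x 30 high, centred on top. Origin: centre of the web's underside, 12 mm above the counter once flange rests on rib and slab, 14 mm at the start (hanging by its flange in the cradle). In the gap it clears the edge strips only within 16 mm of the middle.
- cradle: Fixed light wooden cradle of the bar, 100 (its x) x 45 x 30 mm high, with a 13 mm slot along its x, open upward and at the ends; origin at the centre of its underside. On the robot's left or right, the sugar jar on the other side.
- sugar: Bystander: white sugar jar with steel cap, diameter 64 mm, 65 mm high, origin at the centre of its underside.
- mug: Bystander on the left: white mug with cutlery standing in it, diameter 82 mm, handle to its +y, about 165 mm high, origin at the centre of its underside.
Mind the look-alikes: they are no part of the job. What is shaped like the slab_right but red is not meant. Leave any purple look-alike of the slab_left alone.

How it is judged:
By the outcome, as a careful person would: the job done as asked, in the order asked, and still so for the second after the job is handed in, while the arm keeps its last pose, push and grip.
It also fails if it takes over 64 s, if anything falls off the work surface, if the arm or the gripper's body presses on something with over 40 N, if the wrist force passes 120 N, or if a joint passes its speed limit or range.

### The arm

A 7-joint arm with a two-finger parallel gripper is mounted at the origin on the work surface. World frame = base frame: x ahead of the robot, y to its left, z up, the work surface at z = 0. Lengths are in m, angles in rad, forces in N, time in s.
With the tool pointing down it reaches from about 0.425 to 0.975 m from the base axis. Payload 16.7 kg.
Tool frame: the origin (TCP) lies midway between the tips of the shut fingers; the grasp point (between the pads) lies 19 mm behind it (r.grip_point_offset is the distance from the TCP to the grasp point, in m); x points along the fingers, y is the direction in which the jaws open and shut, and the axes are right-handed (so a half turn about x gives the same grasp; the last joint's range is limited). The gripper opens to 85 mm and grips with 20 to 120 N. Pads are 22 mm wide; open, the fingers measure 114 mm over their backs; the gripper's body (76 mm by 85 mm) begins 54 mm behind the grasp point. The pads swing forward as they close: fully open they stand 13 mm farther back than shut.
Start: joints at [-1.29, 0.426, 0.074, 1.606, -0.034, 1.111, -0.067], TCP at [0.282, 0.613, 0.231] pointing down, gripper open.
Joint ranges: [-2.85, 2.85], [-0.5, 2.14], [-1.23, 1.37], [0.21, 2.46], [-1.02, 4.16], [0.16, 2.05], [-2.73, 2.73]. Speed limits (rad/s): [1.89, 1.89, 2.39, 2.39, 3.01, 3.01, 3.01].

### API

Orientations are given as a 3x3 rotation matrix whose columns are the frame's x, y, z axes.
In Python, from rig import r gives the robot as it stands.
- The arm moves only by the tool servo_tool, never from a script. Its argument "moves" is one flat list of numbers, 7 for each row, row after row: the turn, a rotation vector about the tool's x, y, z in units of 5 degrees (1.0 is 5 degrees), then the shift along the tool's x, y, z in m, then the finger opening in m, from 0 to 0.0854. In form: [ax, ay, az, x, y, z, gripper, ax, ay, az, x, y, z, gripper, ...]. A call has 1 to 5 rows; each row is the pose to reach, as a shift and turn from the pose measured when the call began, along the tool's axes at that moment; what a row does not reach only later rows make up. A row lasts 1/8 s, in which the tool goes at most 62.5 mm and 10.7 degrees, less where a joint would pass 70% of its speed; a pose out of reach is approached as far as the arm can. A call with a gripper value outside its range is refused whole. The fingers move at their own pace and stop on an object; the grip force is fixed at half the most. Time passes only in rows, so rows that repeat a pose let the fingers close. It gives the time, the measured TCP pose, the force and the opening at its end, in the units of the state.
- r.observe(): the state, without advancing time (a new reading comes with each control period).
- r.camera(name): name is "scene" or "top" or "wrist"; returns (picture, depth): 400x640x3 uint8, blue, green, red; 400x640 float32, m along the optical axis (not along the pixel's ray), 0 where there is no reading.
- r.get_calibration(name): a dict with "mtx" (3x3 intrinsics, pixels), "camera_from_world" (4x4, takes a point from world to camera coordinates). Camera axes: x right, y up, looking along -z (the intrinsics and any distortion apply to the point x, -y, -z); pixel columns grow to the right and rows downward; lengths in m; the calibration is good to about 2 mm. A picture is of the moment at which its call begins: read the wrist's pose just before it. get_calibration takes no time and is no camera call; for the wrist camera it gives the pose at the moment of the call.
- r.finish_job(): hands the job in, once; it reports no verdict.
The state is a dict: "t": time; "qpos": joint angles; "dq": joint speeds; "effort": joint torques, N m; "tool_pos": TCP position; "tool_rot": TCP orientation; "force": force on the tool from outside, world axes, zero at the start; "ft_torque": the same for the moment, N m; "width": opening from 0.0 (shut) to 1.0 (fully open).
Only numpy, scipy, OpenCV 4.12 (cv2) and the standard library are available. Lean on these libraries where they do the work, as an engineer would, in place of code of your own. Each camera call takes 0.05 s, during which the arm holds its last target. There are 200 camera calls.

## Working session

There is one attempt and no reset: what is moved stays moved. The work goes in short steps, Python scripts to look and compute and a tool call to move; the robot and the scene stay as the last step left them, time stands still between calls to the robot, and variables do not carry over. Pictures are saved under pics/ and viewed, about 8 in all and at most 12, crops included, and the job is handed in when it is done.

Besides the shell and the picture viewer there is one more tool, called after "Emit:" by a JSON object that holds its "op" and its "data". servo_tool: Moves the arm, as the interface text tells. Its arguments: {"type":"object","properties":{"moves":{"type":"array"}},"required":["moves"]}

```bash
mkdir -p pics; ls
cat > h.py <<'E'
import numpy as np,cv2
from rig import r
def ray(name,u,v,z,cal=None):
    c=cal or r.get_calibration(name); K=np.array(c["mtx"]);T=np.array(c["camera_from_world"])
    R,t=T[:3,:3],T[:3,3]; d=np.array([(u-K[0,2])/K[0,0],-(v-K[1,2])/K[1,1],-1.])
    o=-R.T@t; w=R.T@d; s=(z-o[2])/w[2]; return o+s*w
def pts(depth,c):
    K=np.array(c["mtx"]);T=np.array(c["camera_from_world"]);R,t=T[:3,:3],T[:3,3]
    v,u=np.indices(depth.shape); P=np.stack([(u-K[0,2])/K[0,0]*depth,-(v-K[1,2])/K[1,1]*depth,-depth],-1)
    return (P-t)@R
def st():
    s=r.observe(); print(round(s["t"],2),np.round(s["tool_pos"],4),np.round(s["tool_rot"],3).tolist(),np.round(s["force"],1),s["width"]); return s
E
python3 - <<'E'
from h import *
st()
for n in("scene","top"):
    p,d=r.camera(n); cv2.imwrite(f"pics/{n}0.png",p); np.save(n+"0.npy",d); c=r.get_calibration(n); print(n,c)
E
```

```text
pics
0.0 [0.2818 0.6129 0.2306] [[-0.0, 0.418, 0.909], [-0.001, 0.909, -0.418], [-1.0, -0.001, 0.0]] [ 0.8 -0.2  0. ] 0.9997404712180875
scene {'mtx': array([[438.28584431,   0.        , 320.97984815],
       [  0.        , 438.28584431, 198.41571833],
       [  0.        ,   0.        ,   1.        ]]), 'camera_from_world': array([[ 0.78297971,  0.62180903,  0.01721342, -0.48499914],
       [-0.48280109,  0.59002716,  0.64712522,  0.24175685],
       [ 0.39223192, -0.51499658,  0.76218937, -1.30300512],
       [ 0.        ,  0.        ,  0.        ,  1.        ]])}
top {'mtx': array([[389.95491663,   0.        , 313.72824457],
       [  0.        , 389.95491663, 196.5288255 ],
       [  0.        ,   0.        ,   1.        ]]), 'camera_from_world': array([[-1.26706823e-02, -9.99919382e-01, -8.26823383e-04,
         3.62587348e-02],
       [ 9.96041270e-01, -1.26942905e-02,  8.79809294e-02,
        -6.04983134e-01],
       [-8.79843324e-02,  2.91228190e-04,  9.96121816e-01,
        -9.53786722e-01],
       [ 0.00000000e+00,  0.00000000e+00,  0.00000000e+00,
         1.00000000e+00]])}
```

View pics/top0.png

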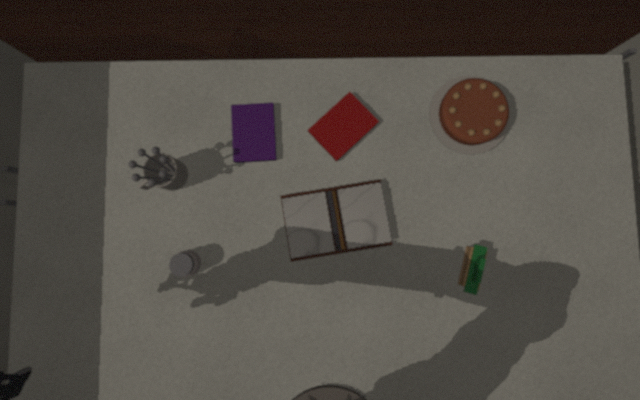

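View pics/scene0.png

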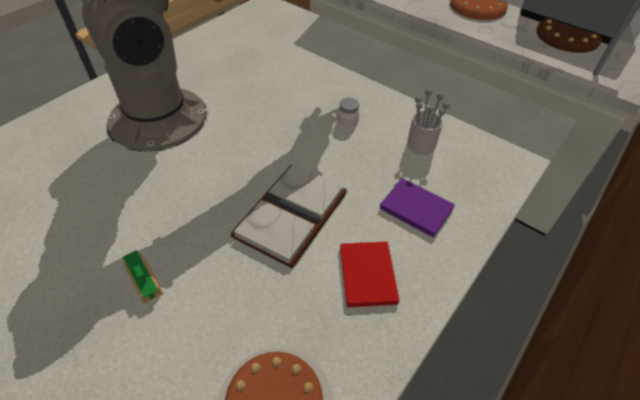

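Top view, left = +y: the base with slabs is at (336,220), with the dark rib at about (335,220) and the brass strip to its right. The green bar in its cradle is at (474,269), the sugar jar at (184,265) and the mug at (158,170). The slab look-alikes, purple (254,132) and red (343,126), are not part of the job. The two white marble slabs at (308,225) and (365,215) are the ones meant.

Run:
```python
from h import *
p=cv2.imread("pics/top0.png"); d=np.load("top0.npy"); c=r.get_calibration("top")
P=pts(d,c); hsv=cv2.cvtColor(p,cv2.COLOR_BGR2HSV)
g=cv2.inRange(hsv,(45,120,30),(80,255,255))>0
Q=P[g]; print("green",len(Q),np.round(np.percentile(Q,[2,50,98],0),4).tolist())
for lo,hi in((.028,.04),(.05,.08)):
    m=g&(P[...,2]>lo)&(P[...,2]<hi); v,u=np.nonzero(m); print(lo,len(u))
    if len(u)>5: print(cv2.minAreaRect(P[m][:,:2].astype(np.float32)*1000))
roi=np.zeros_like(g); roi[170:270,270:400]=1
m=roi&(P[...,2]>.013); print("base",m.sum(),cv2.minAreaRect(P[m][:,:2].astype(np.float32)*1000))
roi2=np.zeros_like(g); roi2[235:305,445:500]=1
m=roi2&(P[...,2]>.02)&(P[...,2]<.033)&~g; print("cradle",m.sum(),cv2.minAreaRect(P[m][:,:2].astype(np.float32)*1000))
a=cv2.resize(p[175:270,275:400],None,fx=4,fy=4,interpolation=cv2.INTER_CUBIC)
b=cv2.resize(p[235:305,445:505],None,fx=4,fy=4,interpolation=cv2.INTER_CUBIC)
o=np.zeros((380,760,3),np.uint8); o[:380,:500]=a; o[:280,510:750]=b
cv2.imwrite("pics/c1.png",np.clip(o*1.8,0,255).astype(np.uint8))
```

```text
green 492 [[0.3684, -0.3892, 0.0304], [0.4261, -0.3624, 0.0349], [0.4745, -0.3436, 0.0654]]
0.028 314
((421.9367980957031, -365.98236083984375), (29.18732452392578, 114.48756408691406), 73.56471252441406)
0.05 143
((421.4824523925781, -364.53082275390625), (12.15501880645752, 59.433937072753906), 74.52021026611328)
base 6297 ((547.0048828125, -25.407455444335938), (168.91209411621094, 258.80767822265625), 8.65071964263916)
cradle 216 ((421.1738586425781, -365.0104064941406), (42.91501998901367, 118.46031951904297), 75.66732788085938)
```

View pics/c1.png

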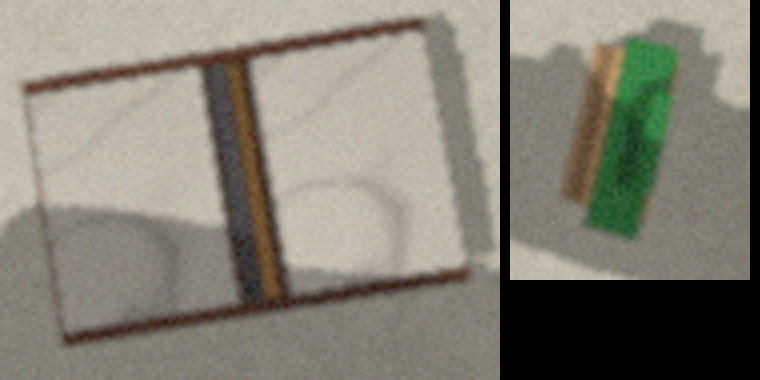

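Bar at about (0.4215, -0.365), grip axis at 74.5° (fin measured as 59x12 mm, z top 0.065). Base centre is (0.547, -0.025) with yaw 8.65°, measured 169x259 mm. Both fit the given sizes. Next I swing over to the bar.

```bash
cat >> h.py <<'E'
def to(x,y,z,yawdeg=None):
    "delta in tool axes to world target, tool down with tool y at yawdeg"
    from scipy.spatial.transform import Rotation as Ro
    s=st(); R=np.array(s["tool_rot"]); 
    d=R.T@(np.array([x,y,z])-s["tool_pos"]); rv=np.zeros(3)
    if yawdeg is not None:
        a=np.radians(yawdeg); ty=np.array([np.cos(a),np.sin(a),0]);tx=np.array([0,0,-1.]); W=np.c_[tx,ty,np.cross(tx,ty)]
        rv=Ro.from_matrix(R.T@W).as_rotvec(degrees=True)/5
    print("turn",np.round(rv,2),"shift",np.round(d,4)); return rv,d
E
python3 -c "
from h import *
to(.45,.36,.23,22)"
```

```text
0.1 [0.2818 0.613  0.2307] [[-0.0, 0.418, 0.909], [-0.001, 0.909, -0.418], [-1.0, -0.001, 0.0]] [0.3 0.3 0.5] 1.00070362836783
turn [8.66 0.01 0.01] shift [ 0.0009 -0.1596  0.2585]
```

Emit:
{"op": "servo_tool", "data": {"moves": [1.73,0,0,0,-0.032,0.052,0.085,3.46,0,0,0,-0.064,0.103,0.085,5.2,0,0,0,-0.096,0.155,0.085,6.93,0,0,0,-0.128,0.207,0.085,8.66,0,0,0.001,-0.16,0.2585,0.085]}}

```text
t: 0.72
tool_pos: [0.4506, 0.3578, 0.2299]
tool_rot: [[-0.0, 0.929, 0.37], [-0.001, 0.37, -0.929], [-1.0, -0.001, 0.001]]
force: [0.6, 0.2, -0.3]
width: 0.994
```

Emit:
{"op": "servo_tool", "data": {"moves": [1.73,0,0,0,-0.005,0.06,0.085,3.46,0,0,0,-0.01,0.121,0.085,5.2,0,0,0,-0.015,0.182,0.085,6.93,0,0,0,-0.02,0.242,0.085,8.66,0,0,0,-0.025,0.303,0.085]}}

```text
t: 1.35
tool_pos: [0.5397, 0.0654, 0.2302]
tool_rot: [[-0.0, 0.928, -0.372], [-0.001, -0.372, -0.928], [-1.0, -0.0, 0.001]]
force: [0.6, 0.7, 0.4]
width: 0.991
```

Emit:
{"op": "servo_tool", "data": {"moves": [1.73,0,0,0,0.013,0.057,0.085,3.46,0,0,0,0.026,0.114,0.085,5.2,0,0,0,0.04,0.171,0.085,6.93,0,0,0,0.053,0.228,0.085,8.5,0,0,0,0.066,0.285,0.085]}}

```text
t: 1.98
tool_pos: [0.4944, -0.2254, 0.2304]
tool_rot: [[-0.0, 0.429, -0.903], [-0.0, -0.903, -0.429], [-1.0, 0.0, 0.0]]
force: [0.3, 0.7, -1.0]
width: 0.997
```

```bash
python3 -c "
from h import *
to(.4215,-.3645,.19,-105.5);print(r.observe()['qpos'])"
```

```text
1.98 [ 0.4944 -0.2254  0.2304] [[-0.0, 0.429, -0.903], [-0.0, -0.903, -0.429], [-1.0, 0.0, 0.0]] [ 0.3  0.7 -1. ] 0.9970347091638647
turn [ 8.19  0.   -0.  ] shift [0.0405 0.0944 0.1256]
[-0.39941685  0.28106389  0.85703544  1.93885408 -0.24677168  1.02947487
 -0.56022816]
```

Emit:
{"op": "servo_tool", "data": {"moves": [1.7,0,0,0.01,0.02,0.025,0.085,3.4,0,0,0.02,0.038,0.05,0.085,5.1,0,0,0.03,0.057,0.075,0.085,6.8,0,0,0.04,0.076,0.1,0.085,8.2,0,0,0.04,0.0944,0.1256,0.085]}}

```text
t: 2.6
tool_pos: [0.4207, -0.365, 0.1897]
tool_rot: [[-0.001, -0.273, -0.962], [0.0, -0.962, 0.273], [-1.0, 0.0, 0.001]]
force: [0.1, 0.6, 0.8]
width: 0.995
```

```bash
cat >> h.py <<'E'
def look(tag,scale=1.6):
    c=r.get_calibration("wrist"); p,d=r.camera("wrist"); cv2.imwrite(f"pics/{tag}.png",np.clip(p*scale,0,255).astype(np.uint8)); np.savez(tag,p=p,d=d,K=c["mtx"],T=c["camera_from_world"])
    return p,d,pts(d,c),c
E
python3 - <<'E'
from h import *
st()
p,d,P,c=look("w1")
hsv=cv2.cvtColor(p,cv2.COLOR_BGR2HSV)
g=cv2.inRange(hsv,(45,120,30),(80,255,255))>0
g&=d>0
for lo,hi in((.03,.04),(.055,.075)):
    m=g&(P[...,2]>lo)&(P[...,2]<hi); print(lo,m.sum())
    if m.sum()>5: print(cv2.minAreaRect(P[m][:,:2].astype(np.float32)*1000),np.median(P[m][:,2]))
E
```

```text
2.6 [ 0.4207 -0.365   0.1897] [[-0.001, -0.273, -0.962], [0.0, -0.962, 0.273], [-1.0, 0.0, 0.001]] [0.1 0.6 0.8] 0.9946859423736734
0.03 1847
((418.7414245605469, -368.2082824707031), (25.59949493408203, 118.20956420898438), 73.99244689941406) 0.03266848922441719
0.055 830
((420.4038391113281, -366.2707824707031), (11.359535217285156, 59.2894172668457), 74.10737609863281) 0.0626193347521388
```

View pics/w1.png

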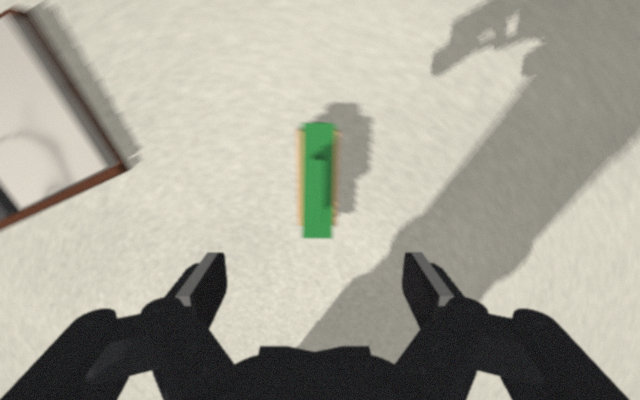

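Bar at (318,180) in the wrist view, fin centre (0.4205,-0.366), matching the top view. I descend and grip.

```bash
python3 -c "
from h import *
to(.4206,-.3658,.039,-105.7)"
```

```text
2.65 [ 0.4183 -0.3685  0.1904] [[-0.001, -0.282, -0.959], [-0.002, -0.959, 0.282], [-1.0, 0.002, 0.001]] [-4.8 -2.5 -0.1] 0.9960845663711997
turn [-0.14  0.01 -0.02] shift [ 0.1514 -0.0036 -0.0016]
```

Emit:
{"op": "servo_tool", "data": {"moves": [-0.14,0,0,0.04,-0.003,-0.001,0.085,-0.14,0,0,0.08,-0.0036,-0.0016,0.085,-0.14,0,0,0.12,-0.0036,-0.0016,0.085,-0.14,0,0,0.14,-0.0036,-0.0016,0.085,-0.14,0,0,0.151,-0.0036,-0.0016,0.085]}}

```text
t: 3.28
tool_pos: [0.4205, -0.3658, 0.0389]
tool_rot: [[-0.002, -0.27, -0.963], [-0.002, -0.963, 0.27], [-1.0, 0.002, 0.001]]
force: [-1.1, -0.1, 0.4]
width: 0.996
```

Emit:
{"op": "servo_tool", "data": {"moves": [0,0,0,0,0,0,0.085,0,0,0,0,0,0,0.06]}}

```text
t: 3.52
tool_pos: [0.4211, -0.3662, 0.0398]
tool_rot: [[-0.0, -0.27, -0.963], [-0.002, -0.963, 0.27], [-1.0, 0.002, -0.0]]
force: [0.0, -1.0, 0.6]
width: 0.814
```

```bash
python3 -c "
from h import *
to(.4206,-.3658,.039,-105.7)"
```

```text
3.52 [ 0.4211 -0.3662  0.0398] [[-0.0, -0.27, -0.963], [-0.002, -0.963, 0.27], [-1.0, 0.002, -0.0]] [ 0.  -1.   0.6] 0.8137654280437117
turn [ 0.01 -0.   -0.03] shift [ 0.0008 -0.0002  0.0006]
```

Emit:
{"op": "servo_tool", "data": {"moves": [0,0,0,0.0,0,0,0.0,0,0,0,0.0,0,0,0.0,0,0,0,0.0,0,0,0.0,0,0,0,0,0,0,0.0,0,0,0,0,0,0,0.0]}}

```text
t: 4.15
tool_pos: [0.4213, -0.3663, 0.0402]
tool_rot: [[0.0, -0.27, -0.963], [-0.002, -0.963, 0.27], [-1.0, 0.002, -0.001]]
force: [-1.0, 1.3, 6.9]
width: 0.124
```

Emit:
{"op": "servo_tool", "data": {"moves": [0,0,0,-0.005,0,0,0.0,0,0,0,-0.02,0,0,0.0,0,0,0,-0.05,0,0,0.0,0,0,0,-0.08,0,0,0.0,0,0,0,-0.1,0,0,0.0]}}

```text
t: 4.78
tool_pos: [0.4214, -0.3663, 0.1421]
tool_rot: [[0.001, -0.27, -0.963], [-0.003, -0.963, 0.27], [-1.0, 0.002, -0.002]]
force: [-0.7, 1.3, -1.1]
width: 0.13
```

Run:
```python
from h import *
to(.50,-.20,.16,-81.35)
p,d=r.camera("top"); P=pts(d,r.get_calibration("top"))
# rib/gap profile along base y from top depth+colour not shadowed by arm?
hsv=cv2.cvtColor(p,cv2.COLOR_BGR2HSV); g=(cv2.inRange(hsv,(45,120,30),(80,255,255))>0)
print(g.sum(),np.round(np.percentile(P[g],[5,50,95],0),3).tolist() if g.sum() else '')
```

```text
4.78 [ 0.4214 -0.3663  0.1421] [[0.001, -0.27, -0.963], [-0.003, -0.963, 0.27], [-1.0, 0.002, -0.002]] [-0.7  1.3 -1.1] 0.13021815124374325
turn [-4.87 -0.02 -0.03] shift [-0.0183 -0.1813 -0.0307]
490 [[0.371, -0.385, 0.133], [0.408, -0.361, 0.136], [0.472, -0.344, 0.165]]
```

Run:
```python
from h import *
to(.450,-.048,.18,-81.35)
```

```text
4.83 [ 0.422  -0.3669  0.1438] [[0.003, -0.271, -0.963], [-0.004, -0.963, 0.271], [-1.0, 0.003, -0.004]] [ 0.9 -2.   2.5] 0.12637817339160895
turn [-4.87 -0.04 -0.04] shift [-0.0373 -0.3145  0.0592]
```

Emit:
{"op": "servo_tool", "data": {"moves": [-1,0,0,-0.01,-0.05,0.01,0.0,-2,0,0,-0.02,-0.11,0.02,0.0,-3,0,0,-0.03,-0.17,0.033,0.0,-4,0,0,-0.037,-0.23,0.045,0.0,-4.87,0,0,-0.037,-0.285,0.055,0.0]}}

```text
t: 5.45
tool_pos: [0.446, -0.0756, 0.1802]
tool_rot: [[0.004, 0.153, -0.988], [-0.003, -0.988, -0.153], [-1.0, 0.003, -0.003]]
force: [1.6, -0.9, -1.1]
width: 0.134
```

Emit:
{"op": "servo_tool", "data": {"moves": [0,0,0,0,-0.033,-0.008,0.0,0,0,0,0,-0.033,-0.008,0.0,0,0,0,0,-0.033,-0.008,0.0]}}

```text
t: 5.82
tool_pos: [0.4487, -0.0421, 0.1802]
tool_rot: [[0.004, 0.153, -0.988], [-0.003, -0.988, -0.153], [-1.0, 0.003, -0.003]]
force: [0.1, -0.4, -1.1]
width: 0.125
```

Run:
```python
from h import *
st()
p,d,P,c=look("w2",1.8)
print(r.observe()['qpos'])
```

```text
5.83 [ 0.4487 -0.0421  0.1802] [[0.004, 0.153, -0.988], [-0.003, -0.988, -0.153], [-1.0, 0.003, -0.003]] [ 0.1 -0.4 -1.1] 0.12532547795841908
[-0.95331661  0.16569349  1.01166533  2.18597785 -0.18030303  0.87124996
 -1.24980239]
```

View pics/w2.png

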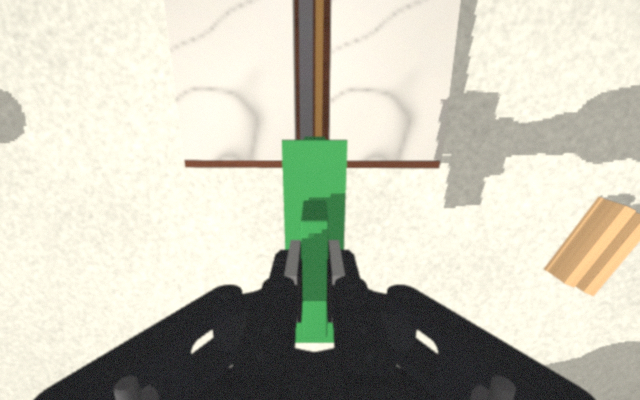

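Wrist view: bar held straight at (315,240). The rib (grey) is at columns 299-314. A narrow dark gap lies on its left (+y), and the wide gap, with the brass strip in its floor, on its right (-y). I measure it now.

```bash
cat > m.py <<'E'
from h import *
def meas(tag,r0,r1,rows=10):
    z=np.load(tag+".npz"); p=z["p"];c=dict(mtx=z["K"],camera_from_world=z["T"]); d=z["d"];P=pts(d,c)
    gr=cv2.cvtColor(p,cv2.COLOR_BGR2GRAY).astype(float); hsv=cv2.cvtColor(p,cv2.COLOR_BGR2HSV)
    E=[]
    for v in range(r0,r1,max(1,(r1-r0)//rows)):
        L=gr[v]; th=L[200:440].max()*.55
        dark=np.nonzero(L[270:360]<th)[0]+270
        a,b=dark[0]-.5,dark[-1]+.5
        sat=(hsv[v,int(a)+1:int(b),1]<70); ii=np.nonzero(sat)[0]+int(a)+1
        ii=ii[(ii>a+2)&(ii<b-2)] if len(ii) else ii
        e=[a,(ii[0]-.5) if len(ii) else np.nan,(ii[-1]+.5) if len(ii) else np.nan,b]
        E.append([ray("",u,v,.028,c)[:2] for u in e])
    return np.array(E),P,p,c
E
python3 - <<'E'
from m import *
E,P,p,c=meas("w2",10,130)
for k in (0,3,1,2):
    q=E[:,k]; q=q[~np.isnan(q[:,0])]; f=np.polyfit(q[:,0],q[:,1],1); print(k,"yaw",round(np.degrees(np.arctan(f[0])),2),"y at x=.548:",round(np.polyval(f,.548),4), "res",round(np.std(q[:,1]-np.polyval(f,q[:,0])),4))
print(np.round(E[:,:,1],4))
hsv=cv2.cvtColor(p,cv2.COLOR_BGR2HSV); print(p[70,288:338].tolist()); print(np.round(P[70,288:338,2],3))
g=(cv2.inRange(hsv,(45,120,30),(80,255,255))>0)&(P[...,2]>.16)&(P[...,2]<.176)
g[250:]=0
print(cv2.minAreaRect(P[g][:,:2].astype(np.float32)*1000),np.median(P[g][:,2]))
E
```

```text
0 yaw 8.47 y at x=.548: -0.0091 res 0.0002
3 yaw 8.68 y at x=.548: -0.041 res 0.0003
1 yaw 8.4 y at x=.548: -0.013 res 0.0003
2 yaw 8.49 y at x=.548: -0.0259 res 0.0002
[[-0.002  -0.0054 -0.018  -0.0331]
 [-0.0032 -0.0066 -0.0202 -0.0338]
 [-0.0045 -0.0088 -0.0208 -0.0354]
 [-0.0057 -0.0101 -0.0222 -0.037 ]
 [-0.007  -0.0114 -0.0237 -0.0386]
 [-0.0092 -0.0128 -0.0252 -0.0402]
 [-0.0106 -0.0142 -0.0267 -0.0419]
 [-0.012  -0.0156 -0.0282 -0.0427]
 [-0.0134 -0.017  -0.0298 -0.0445]
 [-0.0148 -0.0185 -0.0315 -0.0463]]
[[132, 140, 145], [132, 139, 143], [131, 139, 142], [128, 136, 139], [125, 132, 136], [106, 113, 116], [74, 80, 83], [47, 52, 59], [28, 34, 50], [27, 33, 50], [29, 36, 49], [45, 47, 54], [56, 54, 58], [60, 59, 61], [57, 55, 59], [59, 56, 60], [58, 56, 60], [59, 58, 60], [59, 58, 60], [58, 56, 58], [57, 56, 59], [56, 55, 59], [58, 56, 58], [58, 55, 58], [48, 49, 55], [35, 41, 52], [26, 41, 57], [36, 53, 72], [39, 64, 85], [40, 67, 88], [39, 65, 87], [40, 67, 89], [40, 65, 87], [39, 65, 86], [34, 55, 76], [28, 42, 60], [24, 31, 48], [24, 32, 48], [24, 30, 49], [25, 32, 49], [35, 40, 55], [66, 70, 79], [100, 107, 112], [124, 131, 136], [132, 140, 143], [133, 141, 147], [133, 141, 145], [133, 142, 145], [134, 141, 146], [134, 142, 147]]
[0.027 0.026 0.026 0.027 0.028 0.027 0.024 0.006 0.008 0.008 0.006 0.008
 0.027 0.028 0.027 0.026 0.025 0.026 0.027 0.026 0.026 0.026 0.027 0.027
 0.026 0.006 0.006 0.007 0.009 0.009 0.009 0.008 0.008 0.009 0.009 0.006
 0.006 0.006 0.006 0.007 0.005 0.007 0.016 0.026 0.026 0.025 0.027 0.028
 0.026 0.027]
((478.07421875, -37.885093688964844), (57.873844146728516, 30.861675262451172), 9.079768180847168) 0.17271229156439477
```

Gap about 15 mm, rib about 12.5 mm, floor depth about 7 mm with brass at 9 mm, so it is the −y gap. The bar is aligned to within 0.5°. I hover above it.

```bash
python3 -c "
from h import *
to(.5482,-.0331,.072,-81.45)"
```

```text
5.88 [ 0.4487 -0.0426  0.1802] [[0.004, 0.152, -0.988], [-0.003, -0.988, -0.152], [-1.0, 0.003, -0.003]] [ 0.3  0.2 -1.5] 0.12664241633898868
turn [ 0.04 -0.04 -0.04] shift [ 0.1085  0.0054 -0.0995]
```

Emit:
{"op": "servo_tool", "data": {"moves": [0.04,-0.04,-0.04,0.02,0.0054,-0.045,0.0,0.04,-0.04,-0.04,0.04,0.0054,-0.08,0.0,0.04,-0.04,-0.04,0.07,0.0054,-0.0995,0.0,0.04,-0.04,-0.04,0.1,0.0054,-0.0995,0.0,0.04,-0.04,-0.04,0.108,0.0054,-0.0995,0.0]}}

```text
t: 6.5
tool_pos: [0.5472, -0.0348, 0.071]
tool_rot: [[-0.003, 0.146, -0.989], [-0.001, -0.989, -0.146], [-1.0, 0.001, 0.003]]
force: [0.5, -0.4, -1.3]
width: 0.126
```

Emit:
{"op": "servo_tool", "data": {"moves": [0,0,0,0,0,0,0.0,0,0,0,0,0,0,0.0]}}

```text
t: 6.75
tool_pos: [0.5475, -0.0352, 0.072]
tool_rot: [[-0.002, 0.146, -0.989], [-0.001, -0.989, -0.146], [-1.0, 0.001, 0.002]]
force: [-0.2, -0.5, -1.7]
width: 0.128
```

Run:
```python
from h import *
st()
p,d,P,c=look("w3",1.8)
to(.5482,-.0331,.072,-81.45)
```

```text
6.75 [ 0.5475 -0.0352  0.072 ] [[-0.002, 0.146, -0.989], [-0.001, -0.989, -0.146], [-1.0, 0.001, 0.002]] [-0.2 -0.5 -1.7] 0.12846573198853917
6.8 [ 0.5476 -0.0349  0.072 ] [[-0.002, 0.146, -0.989], [-0.001, -0.989, -0.146], [-1.0, 0.0, 0.002]] [ 1.1 -0.2 -1.2] 0.12468281528226871
turn [-0.03  0.02 -0.01] shift [-0.     -0.0017 -0.0008]
```

View pics/w3.png

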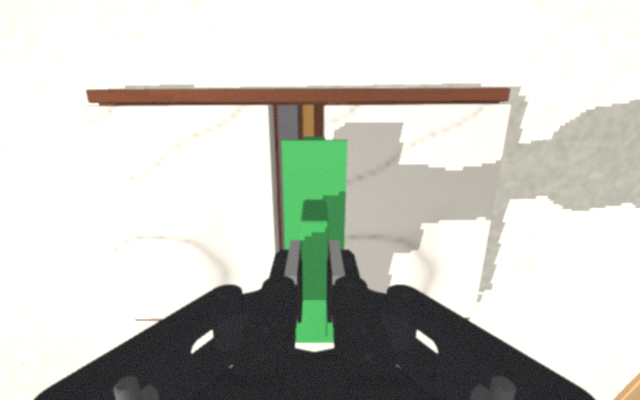

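Wrist view: bar at (315,230), the rib at columns 277-299 and the wide gap at columns 299-323 visible ahead of the bar's end. I compare the bar and gap centre lines.

Run:
```python
from m import *
z=np.load("w3.npz");p=z["p"];c=dict(mtx=z["K"],camera_from_world=z["T"])
for v in (115,128): print(v,[ (u,)+tuple(p[v,u]) for u in range(268,332)][::1] if v==115 else '')
n=np.array([-np.sin(np.radians(8.5)),np.cos(np.radians(8.5))]); o=np.array([.548,-.0333])
hsv=cv2.cvtColor(p,cv2.COLOR_BGR2HSV);g=(cv2.inRange(hsv,(45,120,30),(80,255,255))>0)
for v in (145,160,180,200,225):
    u=np.nonzero(g[v,260:370])[0]+260; e=[(ray("",q,v,.0658,c)[:2]-o)@n*1000 for q in (u[0]-.5,u[-1]+.5)]
    print(v,u[0],u[-1],np.round(e,2),"mid",round(np.mean(e),2))
gr=cv2.cvtColor(p,cv2.COLOR_BGR2GRAY).astype(int)
for v in (110,118,126,133):
    b=np.nonzero(gr[v,260:345]<(gr[v,262:266].mean()*.6))[0]+260
    rr=np.nonzero((hsv[v,277:312,1]<60)&(gr[v,277:312]<90))[0]+277
    print(v,b[0],b[-1],rr[0] if len(rr) else 0,rr[-1] if len(rr) else 0,[round((ray("",q,v,.028,c)[:2]-o)@n*1000,2) for q in (b[0]-.5,rr[0]-.5,rr[-1]+.5,b[-1]+.5)])
```

```text
115 [(268, np.uint8(109), np.uint8(115), np.uint8(119)), (269, np.uint8(83), np.uint8(89), np.uint8(91)), (270, np.uint8(77), np.uint8(81), np.uint8(82)), (271, np.uint8(70), np.uint8(76), np.uint8(77)), (272, np.uint8(65), np.uint8(69), np.uint8(73)), (273, np.uint8(51), np.uint8(57), np.uint8(65)), (274, np.uint8(34), np.uint8(40), np.uint8(56)), (275, np.uint8(27), np.uint8(36), np.uint8(53)), (276, np.uint8(37), np.uint8(40), np.uint8(55)), (277, np.uint8(50), np.uint8(51), np.uint8(60)), (278, np.uint8(61), np.uint8(60), np.uint8(64)), (279, np.uint8(63), np.uint8(62), np.uint8(64)), (280, np.uint8(65), np.uint8(63), np.uint8(65)), (281, np.uint8(62), np.uint8(61), np.uint8(64)), (282, np.uint8(63), np.uint8(62), np.uint8(64)), (283, np.uint8(64), np.uint8(63), np.uint8(65)), (284, np.uint8(63), np.uint8(62), np.uint8(65)), (285, np.uint8(63), np.uint8(63), np.uint8(66)), (286, np.uint8(64), np.uint8(64), np.uint8(66)), (287, np.uint8(67), np.uint8(65), np.uint8(68)), (288, np.uint8(64), np.uint8(62), np.uint8(65)), (289, np.uint8(64), np.uint8(64), np.uint8(65)), (290, np.uint8
[... 1945 characters left out ...]
), np.uint8(156)), (330, np.uint8(141), np.uint8(150), np.uint8(155)), (331, np.uint8(142), np.uint8(150), np.uint8(154))]
128 
145 282 345 [ 13.46 -17.37] mid -1.96
160 283 345 [ 13.23 -17.58] mid -2.18
180 283 344 [ 13.56 -17.36] mid -1.9
200 284 343 [ 13.4  -17.14] mid -1.87
225 285 342 [ 13.33 -16.97] mid -1.82
110 269 323 277 298 [np.float64(24.45), np.float64(19.76), np.float64(6.88), np.float64(-7.76)]
118 270 323 277 298 [np.float64(24.07), np.float64(19.94), np.float64(6.96), np.float64(-7.79)]
126 270 323 278 298 [np.float64(24.29), np.float64(19.53), np.float64(7.04), np.float64(-7.82)]
133 270 323 278 298 [np.float64(24.47), np.float64(19.68), np.float64(7.11), np.float64(-7.85)]
```

Emit:
{"op": "servo_tool", "data": {"moves": [0,0,0,0,-0.0016,0,0.0,0,0,0,0,-0.0016,0,0.0,0,0,0,0.008,-0.0016,0,0.0,0,0,0,0.014,-0.0016,0,0.0]}}

```text
t: 7.3
tool_pos: [0.5472, -0.0332, 0.0574]
tool_rot: [[-0.002, 0.146, -0.989], [-0.001, -0.989, -0.146], [-1.0, 0.0, 0.002]]
force: [-0.7, -0.1, -0.9]
width: 0.124
```

```bash
python3 -c "
from h import *
n=np.array([-np.sin(np.radians(8.5)),np.cos(np.radians(8.5))])
s,d=to(.5482,-.0333,.038,-81.5)
print((np.array(r.observe()['tool_pos'])[:2]-np.array([.548,-.0333]))@n*1000)"
```

```text
7.3 [ 0.5472 -0.0332  0.0574] [[-0.002, 0.146, -0.989], [-0.001, -0.989, -0.146], [-1.0, 0.0, 0.002]] [-0.7 -0.1 -0.9] 0.12370044323151054
turn [-0.02  0.02 -0.01] shift [ 0.0194  0.0002 -0.001 ]
0.1913644038951039
```

Emit:
{"op": "servo_tool", "data": {"moves": [0,0,0,0.006,0,0,0.0,0,0,0,0.012,0,0,0.0,0,0,0,0.0165,0,0,0.0,0,0,0,0.019,0,0,0.0,0,0,0,0.0195,0,0,0.0]}}

```text
t: 7.92
tool_pos: [0.5471, -0.0333, 0.0382]
tool_rot: [[-0.002, 0.146, -0.989], [-0.0, -0.989, -0.146], [-1.0, -0.0, 0.002]]
force: [-7.4, 1.9, 18.2]
width: 0.125
```

Emit:
{"op": "servo_tool", "data": {"moves": [0,0,0,0,0,0,0.0,0,0,0,0,0,0,0.0]}}

```text
t: 8.18
tool_pos: [0.5472, -0.0334, 0.0382]
tool_rot: [[-0.002, 0.146, -0.989], [-0.0, -0.989, -0.146], [-1.0, -0.0, 0.002]]
force: [-1.0, -0.2, 0.8]
width: 0.126
```

Seated at the expected height (TCP 0.0382) with contact felt. I release and lift.

Emit:
{"op": "servo_tool", "data": {"moves": [0,0,0,0,0,0,0.05,0,0,0,0,0,0,0.05,0,0,0,0,0,0,0.05,0,0,0,-0.02,0,0,0.05,0,0,0,-0.06,0,0,0.05]}}

```text
t: 8.8
tool_pos: [0.5466, -0.0337, 0.0991]
tool_rot: [[-0.004, 0.145, -0.989], [-0.001, -0.989, -0.145], [-1.0, 0.0, 0.004]]
force: [1.0, 0.3, 0.8]
width: 0.584
```

Emit:
{"op": "servo_tool", "data": {"moves": [0,0,0,-0.04,0,0.03,0.05,0,0,0,-0.08,0,0.08,0.05,0,0,0,-0.08,0,0.09,0.05,0,0,0,-0.08,0,0.09,0.05]}}

```text
t: 9.3
tool_pos: [0.4579, -0.046, 0.1801]
tool_rot: [[-0.003, 0.146, -0.989], [0.001, -0.989, -0.146], [-1.0, -0.002, 0.002]]
force: [0.5, 0.1, -0.5]
width: 0.589
```

Run:
```python
from h import *
st()
p,d,P,c=look("w4",1.8)
hsv=cv2.cvtColor(p,cv2.COLOR_BGR2HSV);g=(cv2.inRange(hsv,(45,100,25),(80,255,255))>0)
for lo,hi in((.02,.045),(.05,.075)):
    m=g&(P[...,2]>lo)&(P[...,2]<hi); print(m.sum(),np.round(np.percentile(P[m][:,2],[5,25,50,75,95]),4)); print(cv2.minAreaRect(P[m][:,:2].astype(np.float32)*1000))
```

```text
9.3 [ 0.4579 -0.046   0.1801] [[-0.003, 0.146, -0.989], [0.001, -0.989, -0.146], [-1.0, -0.002, 0.002]] [ 0.5  0.1 -0.5] 0.5892177426886802
3717 [0.0294 0.0301 0.0306 0.0311 0.0318]
((545.9229125976562, -33.28730010986328), (119.4429931640625, 31.469167709350586), 8.391879081726074)
1164 [0.0593 0.0601 0.0605 0.061  0.0617]
((545.854248046875, -33.86908721923828), (59.35617446899414, 11.87727165222168), 7.9572834968566895)
```

View pics/w4.png

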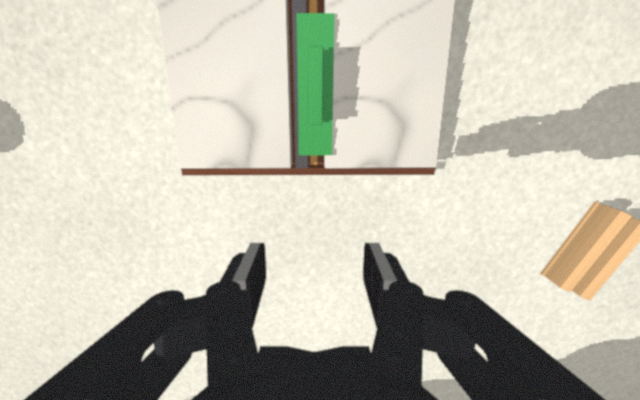

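Wrist view: the bar sits in the right-hand gap at (315,85), level (flange spread ±1 mm, height right). Next I close the fingers and go outside slab_right's outer edge.

Run:
```python
from m import *
z=np.load("w4.npz");p=z["p"];c=dict(mtx=z["K"],camera_from_world=z["T"])
n=np.array([-np.sin(np.radians(8.5)),np.cos(np.radians(8.5))]); o=np.array([.548,-.0333])
P=pts(z["d"],c); 
N=(P[...,:2]-o)@n*1000
for v in (30,70,110,150):
    row=(P[v,:,2]>.022)&(P[v,:,2]<.033); print(v,np.round([N[v][row].min(),N[v][row].max()],1))
to(.570,-.180,.10,-81.5)
```

```text
30 [-118.   133.5]
70 [-116.9  133.6]
110 [-118.7  133.5]
150 [-118.9  132.5]
9.35 [ 0.4584 -0.046   0.1798] [[-0.003, 0.146, -0.989], [-0.0, -0.989, -0.146], [-1.0, -0.0, 0.003]] [0.2 0.7 0.5] 0.5880941858988168
turn [-0.02  0.03  0.  ] shift [ 0.0794  0.1489 -0.091 ]
```

Emit:
{"op": "servo_tool", "data": {"moves": [0,0,0,0,0.04,-0.02,0.0,0,0,0,0.0,0.08,-0.045,0.0,0,0,0,0.02,0.12,-0.07,0.0,0,0,0,0.05,0.149,-0.091,0.0,0,0,0,0.08,0.149,-0.091,0.0]}}

```text
t: 9.98
tool_pos: [0.5713, -0.1833, 0.0964]
tool_rot: [[-0.005, 0.144, -0.99], [-0.002, -0.99, -0.144], [-1.0, 0.001, 0.005]]
force: [-0.2, -0.4, -0.3]
width: 0.002
```

Emit:
{"op": "servo_tool", "data": {"moves": [0,0,0,0,0,0,0.0,0,0,0,0,0,0,0.0]}}

```text
t: 10.22
tool_pos: [0.5715, -0.1838, 0.0963]
tool_rot: [[-0.006, 0.143, -0.99], [-0.003, -0.99, -0.143], [-1.0, 0.002, 0.006]]
force: [-0.0, 0.8, 1.5]
width: -0.005
```

```bash
python3 -c "
from h import *
to(.570,-.180,.0145,-81.5)"
```

```text
10.22 [ 0.5715 -0.1838  0.0963] [[-0.006, 0.143, -0.99], [-0.003, -0.99, -0.143], [-1.0, 0.002, 0.006]] [-0.   0.8  1.5] -0.005006185460672233
turn [-0.05  0.07 -0.02] shift [ 0.0818 -0.0041  0.0005]
```

Emit:
{"op": "servo_tool", "data": {"moves": [-0.05,0.07,-0.02,0.03,0,0,0.0,-0.05,0.07,-0.02,0.06,0,0,0.0,-0.05,0.07,-0.02,0.08,0,0,0.0,-0.05,0.07,-0.02,0.0818,0,0,0.0]}}

```text
t: 10.72
tool_pos: [0.571, -0.1838, 0.0142]
tool_rot: [[-0.001, 0.148, -0.989], [0.0, -0.989, -0.148], [-1.0, -0.0, 0.001]]
force: [0.1, 1.1, -0.2]
width: 0.002
```

Emit:
{"op": "servo_tool", "data": {"moves": [0,0,0,0,-0.004,0,0.0,0,0,0,0,-0.008,0,0.0,0,0,0,0,-0.012,0,0.0]}}

```text
t: 11.1
tool_pos: [0.5696, -0.1715, 0.0149]
tool_rot: [[0.0, 0.148, -0.989], [0.0, -0.989, -0.148], [-1.0, -0.0, -0.0]]
force: [-0.6, 0.8, -0.8]
width: -0.001
```

Emit:
{"op": "servo_tool", "data": {"moves": [0,0,0,0,-0.002,0,0.0,0,0,0,0,-0.004,0,0.0,0,0,0,0,-0.006,0,0.0,0,0,0,0,-0.008,0,0.0]}}

```text
t: 11.6
tool_pos: [0.5684, -0.1636, 0.0149]
tool_rot: [[0.0, 0.148, -0.989], [0.0, -0.989, -0.148], [-1.0, 0.0, -0.0]]
force: [1.2, -5.2, -0.2]
width: 0.001
```

Emit:
{"op": "servo_tool", "data": {"moves": [0,0,0,0,-0.001,0,0.0,0,0,0,0,-0.002,0,0.0,0,0,0,0,-0.003,0,0.0]}}

```text
t: 11.98
tool_pos: [0.5679, -0.161, 0.0149]
tool_rot: [[0.0, 0.148, -0.989], [-0.0, -0.989, -0.148], [-1.0, 0.0, -0.0]]
force: [0.7, -4.0, -0.8]
width: 0.0
```

Contact at 4-5 N sliding force. I continue in 1 mm steps until the force rises.

Emit:
{"op": "servo_tool", "data": {"moves": [0,0,0,0,-0.0007,0,0.0,0,0,0,0,-0.0014,0,0.0,0,0,0,0,-0.002,0,0.0]}}

```text
t: 12.35
tool_pos: [0.5676, -0.159, 0.0149]
tool_rot: [[0.0, 0.148, -0.989], [-0.0, -0.989, -0.148], [-1.0, 0.0, -0.0]]
force: [0.9, -4.5, -1.2]
width: -0.002
```

Emit:
{"op": "servo_tool", "data": {"moves": [0,0,0,0,-0.0005,0,0.0,0,0,0,0,-0.001,0,0.0,0,0,0,0,-0.0013,0,0.0]}}

```text
t: 12.72
tool_pos: [0.5672, -0.1583, 0.0149]
tool_rot: [[0.0, 0.148, -0.989], [-0.001, -0.989, -0.148], [-1.0, 0.001, -0.0]]
force: [0.3, -8.5, -2.3]
width: -0.003
```

Emit:
{"op": "servo_tool", "data": {"moves": [0,0,0,0,-0.0007,0,0.0,0,0,0,0,-0.0012,0,0.0]}}

```text
t: 12.98
tool_pos: [0.567, -0.1582, 0.015]
tool_rot: [[0.001, 0.147, -0.989], [-0.003, -0.989, -0.147], [-1.0, 0.003, -0.0]]
force: [0.2, -10.7, -3.8]
width: 0.001
```

Emit:
{"op": "servo_tool", "data": {"moves": [0,0,0,0,-0.0007,0,0.0,0,0,0,0,-0.0012,0,0.0]}}

```text
t: 13.22
tool_pos: [0.567, -0.1582, 0.0151]
tool_rot: [[0.001, 0.146, -0.989], [-0.004, -0.989, -0.146], [-1.0, 0.005, -0.001]]
force: [2.5, -11.2, -4.1]
width: 0.003
```

Emit:
{"op": "servo_tool", "data": {"moves": [0,0,0,0,-0.0015,0,0.0,0,0,0,0,-0.0025,0,0.0,0,0,0,0,-0.0025,0,0.0]}}

```text
t: 13.6
tool_pos: [0.5669, -0.1581, 0.0154]
tool_rot: [[0.003, 0.145, -0.989], [-0.008, -0.989, -0.145], [-1.0, 0.008, -0.002]]
force: [3.5, -16.5, -5.9]
width: 0.001
```

Run:
```python
from h import *
st()
p,d,P,c=look("w5",1.8)
q,dt=r.camera("top"); s,ds=r.camera("scene")
st()
cr=cv2.resize(np.clip(q[175:270,275:400]*1.8,0,255).astype(np.uint8),None,fx=3,fy=3,interpolation=cv2.INTER_CUBIC)
o=np.zeros((400+290,640+0,3),np.uint8); o[:400]=cv2.imread("pics/w5.png"); o[402:687,:375]=cr
o=o[100:]; cv2.imwrite("pics/f1.png",o); print(o.shape)
```

```text
13.6 [ 0.5669 -0.1581  0.0154] [[0.003, 0.145, -0.989], [-0.008, -0.989, -0.145], [-1.0, 0.008, -0.002]] [  3.5 -16.5  -5.9] 0.0007682988561203652
13.75 [ 0.5669 -0.158   0.0154] [[0.003, 0.145, -0.989], [-0.008, -0.989, -0.145], [-1.0, 0.008, -0.002]] [  2.6 -15.2  -4.8] -0.002975127151345857
(590, 640, 3)
```

View pics/f1.png

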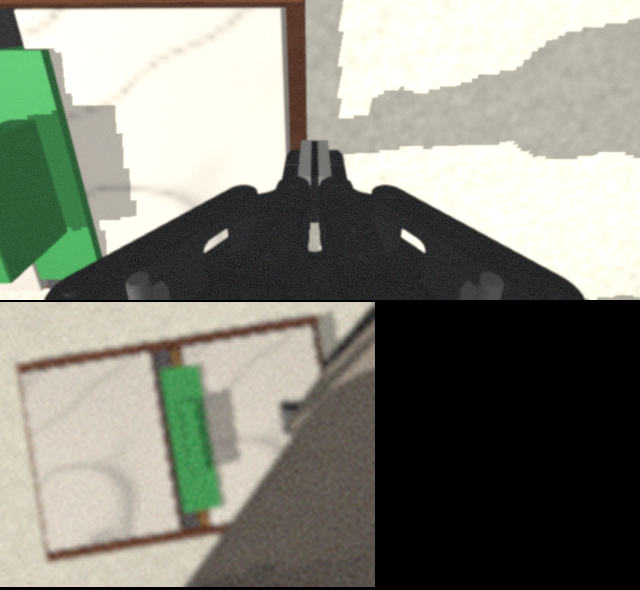

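Run:
```python
from m import *
from h import *
n=np.array([-np.sin(np.radians(8.5)),np.cos(np.radians(8.5))]);t=np.array([n[1],-n[0]]); o=np.array([.548,-.0333])
z=np.load("w5.npz");p=z["p"];c=dict(mtx=z["K"],camera_from_world=z["T"]);P=pts(z["d"],c)
gr=cv2.cvtColor(p,cv2.COLOR_BGR2GRAY).astype(float)
for v in (114,120,126,132,138,143):
    u=np.nonzero(gr[v,0:60]>gr[v,60:150].max()*.55)[0]
    if len(u):
        w=ray("",u[0]-.5,v,.028,c)[:2]-o; print("slab edge",v,u[0],"n",round(w@n*1000,2),"t",round(w@t*1000,1))
    ur=np.nonzero(gr[v,240:300]>gr[v,200:230].max()*.55)[0]+240; w=ray("",ur[-1]+.5,v,.028,c)[:2]-o; print("  outer",ur[-1],round(w@n*1000,2))
hsv=cv2.cvtColor(p,cv2.COLOR_BGR2HSV);g=(cv2.inRange(hsv,(45,100,25),(80,255,255))>0)
m=g&(P[...,2]>.02)&(P[...,2]<.045); N=(P[...,:2]-o)@n*1000; T=(P[...,:2]-o)@t*1000
print("flange z",np.percentile(P[m][:,2],[5,50,95]))
for lo in range(-60,60,15):
    k=m&(T>lo)&(T<lo+15)
    if k.sum()>10: print(lo,"right edge n",round(N[k].min(),1),"max",round(N[k].max(),1))
q,_=r.camera("top"); c0=r.get_calibration("top"); P0=pts(np.load("top0.npy"),c0)
def prof(im,tt,zz=.028):
    c=c0;K=np.array(c["mtx"]);TT=np.array(c["camera_from_world"]); G=cv2.cvtColor(im,cv2.COLOR_BGR2GRAY)
    ns=np.arange(-25,35,.5)/1000; W=np.array([np.r_[o+a*n+tt*t,zz] for a in ns]); C=W@TT[:3,:3].T+TT[:3,3]
    uu=(K[0,0]*C[:,0]/-C[:,2]+K[0,2]).astype(np.float32); vv=(K[1,1]*-C[:,1]/-C[:,2]+K[1,2]).astype(np.float32)
    f=cv2.remap(G,uu[None],vv[None],cv2.INTER_LINEAR)[0].astype(float); th=f[-10:].mean()*.3+f[:10].mean()*.3
    k=np.nonzero(f<th)[0]; return ns[k[0]]*1000,ns[k[-1]]*1000
b=cv2.imread("pics/top0.png")
for tt in(.066,.068,.07,.072): print("top",tt,np.round(prof(b,tt),1),np.round(prof(q,tt),1))
st()
```

```text
slab edge 114 15 n -4.83 t 71.7
  outer 281 -113.3
slab edge 120 16 n -4.55 t 69.3
  outer 282 -113.62
slab edge 126 18 n -4.67 t 66.9
  outer 282 -113.54
slab edge 132 20 n -4.8 t 64.5
  outer 282 -113.46
slab edge 138 22 n -4.93 t 62.1
  outer 282 -113.37
slab edge 143 23 n -4.76 t 60.0
  outer 282 -113.3
flange z [0.02929113 0.03106353 0.04287817]
-60 right edge n -14.6 max 18.4
-45 right edge n -15.0 max 10.7
-30 right edge n -15.1 max -1.9
-15 right edge n -15.4 max -2.0
0 right edge n -15.1 max -1.7
15 right edge n -15.4 max 12.5
30 right edge n -15.4 max 10.8
45 right edge n -15.2 max 7.5
top 0.066 [-6.5 22.5] [-0.5 22.5]
top 0.068 [-6.5 22.5] [-0.5 22. ]
top 0.07 [-6.5 22.5] [-1. 22.]
top 0.072 [-6.5 22.5] [-1. 22.]
13.8 [ 0.5669 -0.1581  0.0154] [[0.003, 0.145, -0.989], [-0.008, -0.989, -0.145], [-1.0, 0.008, -0.002]] [  2.7 -16.   -4.1] 0.0024998043951015097
```

Slab edge (n = -4.7 mm) coincides with the bar's web face (0.8-5.5), and the slab moved about 4 mm. The bar against the rib reads within about 0.7 mm, which is within view bias, and the stop is stiff. I press a bit harder with the tilt corrected to confirm that nothing moves on.

```bash
python3 -c "
from h import *
to(.5669,-.158,.0149,-81.5)"
```

```text
13.8 [ 0.5669 -0.1581  0.0154] [[0.003, 0.145, -0.989], [-0.008, -0.989, -0.145], [-1.0, 0.008, -0.002]] [  2.7 -16.   -4.1] 0.0024998043951015097
turn [-0.04 -0.02 -0.09] shift [ 0.0005 -0.0001 -0.    ]
```

Emit:
{"op": "servo_tool", "data": {"moves": [-0.04,-0.02,-0.06,0.0006,-0.0028,0,0.0,-0.04,-0.02,-0.09,0.001,-0.0032,0,0.0,-0.04,-0.02,-0.09,0.001,-0.0032,0,0.0,-0.04,-0.02,-0.09,0.001,-0.0032,0,0.0]}}

```text
t: 14.3
tool_pos: [0.567, -0.1579, 0.015]
tool_rot: [[0.002, 0.146, -0.989], [-0.004, -0.989, -0.146], [-1.0, 0.004, -0.001]]
force: [3.2, -19.9, -1.6]
width: -0.0
```

Run:
```python
from h import *
st()
p,d,P,c=look("w6",1.8)
n=np.array([-np.sin(np.radians(8.5)),np.cos(np.radians(8.5))]);t=np.array([n[1],-n[0]]); o=np.array([.548,-.0333])
gr=cv2.cvtColor(p,cv2.COLOR_BGR2GRAY).astype(float)
for v in (114,126,138):
    u=np.nonzero(gr[v,0:60]>gr[v,60:150].max()*.55)[0]; w=ray("",u[0]-.5,v,.028,c)[:2]-o; print(v,round(w@n*1000,2))
N=(P[...,:2]-o)@n*1000
m=(P[...,2]>.022)&(P[...,2]<.032)&(np.arange(640)[None]>60)&(np.arange(640)[None]<270)&(np.arange(400)[:,None]<240)&(np.arange(400)[:,None]>110)
Q=P[m]; A=np.c_[(Q[:,:2]-o)@n,np.ones(len(Q))]; hsv=cv2.cvtColor(p,cv2.COLOR_BGR2HSV)[m]; k=hsv[:,1]<60
print("slab top tilt deg",np.degrees(np.linalg.lstsq(A[k],Q[k,2],rcond=None)[0][0]),np.median(Q[k,2]))
st()
```

```text
14.3 [ 0.567  -0.1579  0.015 ] [[0.002, 0.146, -0.989], [-0.004, -0.989, -0.146], [-1.0, 0.004, -0.001]] [  3.2 -19.9  -1.6] -0.0004819500543943901
114 -4.7
126 -4.55
138 -4.8
slab top tilt deg 0.06130842253253871 0.02674972023949996
14.35 [ 0.5669 -0.158   0.015 ] [[0.002, 0.146, -0.989], [-0.004, -0.989, -0.146], [-1.0, 0.004, -0.001]] [  2.9 -19.2  -2.3] -0.0027356888760699835
```

The push is steady at 20 N with no further motion, and the slab is flat and tight. I hand the job in.

```bash
python3 -c "
from h import *
print(r.finish_job())"
```

```text
the job is handed in; nothing more can be done
None
```

I lifted the green bar out of its cradle and lowered it into the wide gap, the one on the rib's −y side with the brass strip. I let go once its flange was seated, then pushed slab_right inward about 4 mm. The job was handed in at about 14.4 s with the slab still pressed at about 20 N.

**Last checks that agreed:**
- **Flange:** it read level, and at the right height allowing for the wrist camera reading about 1.4 mm low.
- **Tightness:** the slab's inner edge coincides with the bar's web face. Raising the push from 11 N to 20 N moved nothing measurably.
- **Slab:** its top is flat, with about 0.06° of tilt.
- **Other slab:** in the top view, slab_left's edge at the rib reads within 0.5 mm of where it started.

**Check that disagreed:** the camera estimate leaves about 0.7–1 mm between bar and rib. I put this down to measuring from different views, because the stop was stiff. I did not see that contact directly.

**Not re-measured:** the sugar jar, the mug and the look-alikes. The arm stayed well clear of them after its first swing across the counter.

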